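Shut and lock the filter panel of the bench dust extractor

ROBOT

A 6-joint arm with a two-finger parallel gripper is mounted at the origin on the work surface. World frame = base frame: x ahead of the robot, y to its left, z up, the work surface at z = 0. Lengths are in m, angles in rad, forces in N, time in s.
With the tool pointing down it reaches from about 0.25 to 0.725 m from the base axis. Payload 4 kg.
Tool frame: the origin (TCP) lies on the centre line of the jaws, within the pads' length; the fingertips stand 22 mm ahead of it and the grasp point (between the pads) lies 3 mm ahead of it (ctrl.tcp_to_tips is the distance from the TCP to the fingertips, in m); z points along the fingers, y is the line along which they close (so a half turn about z gives the same grasp; the last joint's range is limited). The gripper opens to 85 mm and grips with 20 to 120 N. Pads are 22 mm wide; open, the fingers measure 114 mm over their backs; the gripper's body (76 mm by 85 mm) begins 54 mm behind the grasp point. The pads swing forward as they close: fully open they stand 13 mm farther back than shut.
Start: joints at [1.112, 0.241, 0.005, 1.335, 0, 1.571], TCP at [0.221, 0.448, 0.253] pointing down, gripper open.
Joint ranges: [-2.72, 2.72], [-1.05, 1.87], [-1.09, 1.28], [-1.99, 2.15], [-1.42, 1.44], [-3.14, 3.14]. Speed limits (rad/s): [2.79, 2.79, 3.14, 3.14, 3.14, 3.14].

INTERFACE

Orientations are given as a rotation vector (axis times angle).
In Python, from rig import ctrl, viewer gives the robot as it stands.
- The arm moves only by the tool carry_out, never from a script. Its arguments are lists of equal length, an entry for each row: "slide": the shift along the tool's x, y, z as a fraction of full scale, a list of three; "rot": the turn, a rotation vector about the tool's x, y, z as a fraction of full scale, a list of three. In form: {"slide": [[dx, dy, dz], ...], "rot": [[ax, ay, az], ...]}. A call has 1 to 8 rows; each row is the pose to reach, as a shift and turn from the pose commanded when the call began, along the tool's axes at that moment; what a row does not reach only later rows make up. Full scale, the value 1, is 200 mm for a shift and pi/2 rad for a turn. A row lasts 1/10 s, in which the tool goes at most 50 mm and 8.59 degrees, less where a joint would pass 70% of its speed; a pose out of reach is approached as far as the arm can. A call with a number of a shift or a turn outside -1 to 1 is refused whole. A call with a gripper value outside its range is refused whole. "fingers" is the closure, from -1 (fully open) to 1 (shut), set as the call begins (left out, the last holds). The fingers move at their own pace and stop on an object; "force" is the grip in N (left out, the last holds). Time passes only in rows, so rows that repeat a pose let the fingers close. It gives the time, the measured TCP pose, the force, the opening and the grip force at its end, in the units of the state.
- ctrl.observe(): the state, without advancing time (a new reading comes with each control period).
- viewer.capture(name): name is "side" or "top" or "wrist"; returns (picture, depth): 384x512x3 uint8, red, green, blue; 384x512 float32, m along the optical axis (not along the pixel's ray), 0 where there is no reading.
- viewer.camera_info(name): a dict with "camera_matrix" (3x3 intrinsics, pixels), "cam_to_world" (4x4, takes a point from camera to world coordinates). Camera axes: x right, y down, z forward; pixel columns grow to the right and rows downward; lengths in m; the calibration is good to about 2 mm. The wrist camera is an equidistant fisheye: a pixel r from the principal point sees the ray r / f radians off the axis. A picture is of the moment at which its call begins: read the wrist's pose just before it. camera_info takes no time and is no camera call; for the wrist camera it gives the pose at the moment of the call.
- ctrl.job_done(): hands the job in; it is judged then, once.
Trained networks look in the newest picture that a camera, given by its name, has taken for a name from the list of things; names that differ only in an ending like _2 or _b are one class to them, and where a whole thing is asked for, a point or a joint stands for the part that bears it (a point fixed in the world has none). Each returns a list of dicts, best first, with "p" (0 to 1); they miss things now and then, are a little off and sometimes report something else, mostly with a low value. They report only what shows in the picture. A call takes as long as a camera call.
- viewer.search_frame(camera, target): "box" ([left, top, right, bottom] in pixels, round what is visible of it).
- viewer.tip_of(camera, target): "centre" ([row, column] in pixels: a listed point, or the origin of a listed thing).
The state is a dict: "t": time; "joint_pos": joint angles; "qd": joint speeds; "tau": joint torques, N m; "ee_pos": TCP position; "eef_rot": TCP orientation; "wrist_force": force on the tool from outside, world axes, zero at the start; "ft_torque": the same for the moment, N m; "opening": finger opening in m; "grip_force": force on a finger pad.
Only numpy, scipy, OpenCV 4.12 (cv2) and the standard library are available. Lean on these libraries where they do the work, as an engineer would, in place of code of your own. Each camera call takes 0.05 s, during which the arm holds its last target. There are 200 camera calls.

TASK

The green filter panel on top of the dust extractor stands ajar: first push it down shut, then set a fingertip in the slot of its round black fastener and turn it clockwise a quarter turn, right to its stop, so that the panel is locked. Only push with the fingers: grip and lift nothing, and leave the other things on the bench and on the extractor where they are.

Things in the scene. Friction and masses are not known exactly. Their poses are not given: they have to be found in the camera images.
- extractor: grey sheet-steel bench dust extractor, fixed to the bench: 300 mm deep (x), 360 mm wide (y), flat deck 125 mm above the bench. Origin at the middle of its underside; x points from its intake grille (front) to its rear, z up. The green filter panel lies on the deck, hinged at its rear edge; the deck right of the panel (y below -90 mm) carries the wax tin.
- panel (a joint): opening angle of the filter panel about its rear hinge, rad: 0 shut (flat on the deck, its hard stop), grows as the front edge rises; it starts between 0.25 and 0.5. The hinge is stiff: the panel stays where it is left, and 2 to 6 N downward near the front edge moves it.
- panel_hinge (a point): middle of the hinge axis, level with the panel's underside: at x 125, y 35, z 125 mm from the extractor's origin. The hinge axis runs along the extractor's y. The frame is the panel's own: the panel is 12 mm thick (z 0 to 12 mm), 250 mm wide (y -125 to 125 mm) and runs from the hinge to its front edge at x = -230 mm.
- panel_push (a point): bare spot on the panel's top face near its front left corner (x -205, y 85, z 12 mm in the frame of panel_hinge), clear of the fastener: a good place to push down. Moves and tilts with the panel; z is the face's outward normal.
- fastener_top (a point): centre of the top of the round black quarter-turn fastener, on its axis, at x -180, y 0, z 28 mm in the frame of panel_hinge (153 mm above the bench with the panel shut). The dial is 88 mm across and stands 16 mm above the panel's face, too wide to grip. The point turns with the dial: y runs along its finger slot, z is the turning axis, pointing out of the panel.
- finger_slot: the finger slot in the dial, turning with it: origin at the centre of the yellow floor of the finger slot, 13 mm below fastener_top and 3 mm above the panel's face; same axes. It runs straight across the dial through its centre, along y: 34 mm wide (x) and 70 mm long, closed at both ends by the 5 mm rim, open at the top.
- fastener (a joint): turn of the fastener, rad, growing clockwise from above: 0 open (slot parallel to the panel's front edge, at the red marks), 1.571 locked at a hard stop (slot front to back, at the white mark; a cam dog is hooked under the deck). Starts at 0 to 0.3, stays where it is left, takes 0.15 N m to turn (7 N at 20 mm radius). Beyond 0.6 with the panel up, the dog would foul the deck.
- wax_tin: flat brass-coloured wax tin, 63 mm across and 38 mm high, standing on the extractor's deck beside the panel; to be left alone. Origin at the middle of its underside.
- paint_can: blue paint can, 72 mm across and 85 mm high, standing on the bench; to be left alone. Origin at the middle of its underside.
- glue_bottle: white glue bottle with an orange cap, 52 mm across and 150 mm high, standing on the bench; to be left alone. Origin at the middle of its underside.
- stain_jar: amber glass jar with a dark cap, 60 mm across and 75 mm high, standing on the bench; to be left alone. Origin at the middle of its underside.
- neck_blank: pale wooden instrument-neck blank, about 200 x 44 x 24 mm, lying on the bench; to be left alone. Origin at the middle of its underside.
- handpiece: orange rotary-carver handpiece, 27 mm thick and 150 mm long, lying on the bench; to be left alone. Origin at the middle of its underside.
- gouge: wood-carving gouge with a turned wooden handle, 210 mm long and 27 mm thick, lying on the bench; to be left alone. Origin at the middle of its underside.

How it is judged:
By the outcome, as a careful person would: the job done as asked, in the order asked, and still so for the second after the job is handed in, with the robot touching nothing.
It also fails if it takes over 48 s, if anything falls off the work surface, if the arm or the gripper's body presses on something with over 40 N, if the wrist force passes 120 N, or if a joint passes its speed limit or range.

## Working session

There is one attempt and no reset: what is moved stays moved. The work goes in short steps, Python scripts to look and compute and a tool call to move; the robot and the scene stay as the last step left them, time stands still between calls to the robot, and variables do not carry over. Pictures are saved under pics/ and viewed, at most 10 in all, crops included, and the job is handed in when it is done.

Besides the shell and the picture viewer there is one more tool, called after "Request:" by a JSON object that holds its "api" and its "payload". carry_out: Moves the arm, as the interface text tells. Shift numbers are shares of 200 mm and turn numbers shares of pi/2 rad, none past 1 either way. Its arguments: {"type":"object","properties":{"slide":{"type":"array"},"rot":{"type":"array"},"fingers":{"type":"number"},"force":{"type":"number"}},"required":["slide","rot"]}

```bash
mkdir -p pics
cat > h.py <<'E'
import numpy as np, cv2
from rig import ctrl, viewer
from scipy.spatial.transform import Rotation as R
def snap(cam):
    info=viewer.camera_info(cam); im,d=viewer.capture(cam); return im,d,info
def world(info,d,rc,win=2):
    r,c=int(round(rc[0])),int(round(rc[1]))
    p=d[max(r-win,0):r+win+1,max(c-win,0):c+win+1]; z=np.median(p[p>0])
    K=np.array(info["camera_matrix"]);T=np.array(info["cam_to_world"])
    return (T@np.r_[np.linalg.inv(K)@[rc[1],rc[0],1]*z,1])[:3]
def cloud(info,d):
    K=np.array(info["camera_matrix"]);T=np.array(info["cam_to_world"])
    v,u=np.mgrid[:d.shape[0],:d.shape[1]]
    P=np.stack([(u-K[0,2])/K[0,0]*d,(v-K[1,2])/K[1,1]*d,d],-1)
    return P@T[:3,:3].T+T[:3,3]
E
python3 - <<'E'
from h import *
np.set_printoptions(precision=4,suppress=True)
ims=[]
for cam in("top","side"):
    im,d,info=snap(cam); ims.append(im)
    np.savez(f"{cam}.npz",im=im,d=d,K=info["camera_matrix"],T=info["cam_to_world"])
    for n in("extractor","panel_push","fastener_top","finger_slot","panel_hinge","wax_tin","glue_bottle","paint_can","stain_jar"):
        for q in viewer.tip_of(cam,n)[:1]: print(cam,n,round(q["p"],2),np.round(q["centre"],1),world(info,d,q["centre"]))
cv2.imwrite("pics/a.png",cv2.resize(np.hstack(ims)[:,:,::-1],(800,300),interpolation=cv2.INTER_AREA))
print(ctrl.observe()["t"],ctrl.observe()["eef_rot"],ctrl.tcp_to_tips)
E
```

```text
top panel_push 0.85 [216.1 213.9] [0.4901 0.1636 0.221 ]
top fastener_top 0.78 [199.4 245.7] [0.5388 0.0788 0.2064]
top finger_slot 0.87 [200.5 243.5] [0.5357 0.0848 0.2065]
top panel_hinge 0.74 [149.  240.7] [0.7012 0.0972 0.1328]
top wax_tin 0.71 [163.  300.3] [ 0.6532 -0.0766  0.1641]
top glue_bottle 0.53 [223.4 330.8] [ 0.4903 -0.1801  0.0544]
top paint_can 0.86 [165.2 336.4] [ 0.6664 -0.1957  0.0843]
top stain_jar 0.9 [245.2 179.7] [0.4183 0.2757 0.0774]
side extractor 0.56 [214.3 245.7] [0.5202 0.0037 0.0897]
side panel_push 0.7 [160.  213.3] [0.5093 0.165  0.211 ]
side fastener_top 0.74 [168.1 230.1] [0.5362 0.1092 0.2044]
side finger_slot 0.78 [169.5 237.9] [0.5513 0.0874 0.2073]
side panel_hinge 0.55 [167.1 273.4] [0.6898 0.083  0.138 ]
side wax_tin 0.76 [203.5 298.3] [ 0.6455 -0.1015  0.1588]
side glue_bottle 0.86 [274.9 280. ] [ 0.4889 -0.2192  0.0508]
side paint_can 0.84 [251.9 330.9] [ 0.6673 -0.246   0.0499]
side stain_jar 0.76 [189.9 179.5] [0.4146 0.258  0.0433]
1.0 [-0.7143 -3.0593  0.    ] 0.022
```

View pics/a.png

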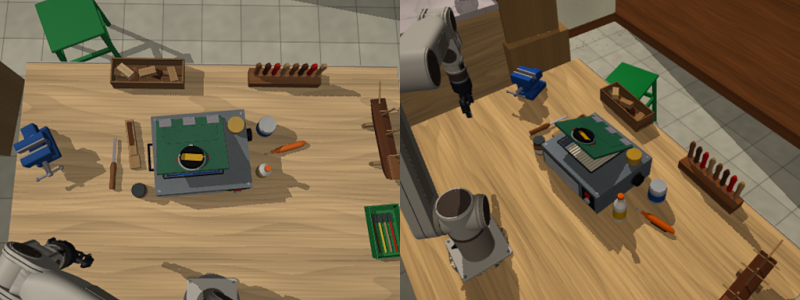

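The top view (left half) shows the green panel raised at about (190,150) and the dial with its yellow slot at (191,158). The tin is on the deck at (235,125), and the stain jar is at the front left, (139,190). Next I fit the panel plane.

```bash
cat > fit.py <<'E'
from h import *
np.set_printoptions(precision=4,suppress=True)
def fit(im,d,info,verbose=True):
    P=cloud(info,d); hsv=cv2.cvtColor(im,cv2.COLOR_RGB2HSV)
    g=(hsv[...,0]>60)&(hsv[...,0]<95)&(hsv[...,1]>80)&(d>0)&(P[...,0]>.35)&(P[...,0]<.8)&(P[...,1]>-.2)&(P[...,1]<.3)&(P[...,2]>.11)&(P[...,2]<.3)
    Q=P[g]
    for _ in range(6):
        c=Q.mean(0); n=np.linalg.svd(Q-c,full_matrices=False)[2][2]; n*=np.sign(n[2]); r=(Q-c)@n
        Q=Q[abs(r)<max(2*r.std(),.002)] if r.std()>.0015 else Q
    ang=np.arccos(n[2]); 
    w=np.array([0,0,1.])-n[2]*n   # uphill dir in plane
    y=np.cross(n,[0,0,1.]) if ang>.05 else None
    return Q,c,n,ang,P,hsv
E
python3 - <<'E'
from fit import *
for cam in("top","side"):
    z=np.load(cam+".npz"); info=dict(camera_matrix=z["K"],cam_to_world=z["T"])
    Q,c,n,ang,P,hsv=fit(z["im"],z["d"],info)
    up=np.array([0,0,1])-n[2]*n; up/=np.linalg.norm(up)   # toward front edge
    yaw=np.arctan2(-up[1],-up[0])
    ax=-up; ay=np.cross(n,ax)
    uv=np.c_[(Q-c)@ax,(Q-c)@ay].astype(np.float32)
    rect=cv2.minAreaRect(uv)
    print(cam,len(Q),"c",c,"n",n,"ang",ang,"yaw",yaw,"rect",rect,"pct",np.percentile(uv,[.5,99.5],axis=0))
    lo,hi=np.percentile(uv,[.5,99.5],axis=0); m=(lo+hi)/2
    f=lambda u,v,h:c+u*ax+v*ay+h*n
    print(" hinge",f(hi[0],m[1],-.012)," from front",f(lo[0]+.23,m[1],-.012)," push",f(lo[0]+.025,m[1]+.085,0)," fast",f(lo[0]+.05,m[1],.016))
    yel=(hsv[...,0]>18)&(hsv[...,0]<35)&(hsv[...,1]>150)&(hsv[...,2]>120)&(np.linalg.norm(P-f(lo[0]+.05,m[1],.003),axis=-1)<.05)
    Y=P[yel]; yc=Y.mean(0); s=np.linalg.svd(Y-yc,full_matrices=False)[2][0]
    print(" yellow",len(Y),yc,"slot angle cw from ay",np.arctan2(s@ax,s@ay))
E
```

```text
top 3956 c [0.5842 0.0843 0.1853] n [0.382  0.0362 0.9235] ang 0.39380642755509826 yaw 0.09456038677121054 rect ((0.005096323788166046, 0.00022223591804504395), (0.23095537722110748, 0.2480192631483078), 0.17380279302597046) pct [[-0.1077 -0.1226]
 [ 0.1163  0.1231]]
 hinge [0.6865 0.0942 0.1296]  from front [0.6921 0.0948 0.1273]  push [0.5002 0.1619 0.217 ]  fast [0.5373 0.0801 0.2222]
 yellow 202 [0.5349 0.076  0.2101] slot angle cw from ay -2.985277414895986
side 1867 c [0.5821 0.0688 0.1839] n [0.3818 0.037  0.9235] ang 0.3936465847308991 yaw 0.09663334987088841 rect ((0.007500879466533661, 0.011970989406108856), (0.23008638620376587, 0.2504916191101074), 0.15920203924179077) pct [[-0.106  -0.1115]
 [ 0.1178  0.1329]]
 hinge [0.6847 0.0896 0.1276]  from front [0.6905 0.0901 0.1252]  push [0.4984 0.1569 0.215 ]  fast [0.5357 0.0751 0.2201]
 yellow 47 [0.5366 0.0788 0.2072] slot angle cw from ay -2.7516249516104807
```

Request:
{"api": "carry_out", "payload": {"slide": [[-0.1,-0.05,-0.18],[-0.925,-0.35,-0.18],[-0.925,-0.35,-0.18],[-0.925,-0.35,-0.18],[-0.925,-0.35,-0.18],[-0.925,-0.35,-0.18]], "rot": [[0,0,0],[0,0,-0.05],[0,0,-0.1],[0,0,-0.15],[0,0,-0.2],[0,0,-0.255]], "fingers": 1}}

```text
t: 1.6
ee_pos: [0.3584, 0.3011, 0.2894]
eef_rot: [0.095, 3.139, -0.001]
wrist_force: [0.8, 0.8, -0.2]
opening: 0.0004
grip_force: 0.0
```

```bash
cat > go.py <<'E'
from h import *
import sys
np.set_printoptions(precision=4,suppress=True)
def tell(tx,ty,tz,yang):
    """tip target, tool y heading -> slide/rot fractions (assuming tool vertical)"""
    s=ctrl.observe(); M=R.from_rotvec(s["eef_rot"]).as_matrix()
    t=np.array([tx,ty,tz+ctrl.tcp_to_tips])
    y=np.array([np.cos(yang),np.sin(yang),0]);z=np.array([0,0,-1.]);G=np.c_[np.cross(y,z),y,z]
    print("t",s["t"],"ee",np.array(s["ee_pos"]),"yang",np.arctan2(M[1,1],M[0,1]),"q",np.array(s["joint_pos"]),"F",np.array(s["wrist_force"]),"tau",np.array(s["ft_torque"]),"open",s["opening"],"tips",ctrl.tcp_to_tips)
    print("slide",M.T@(t-s["ee_pos"])/.2,"rot",R.from_matrix(M.T@G).as_rotvec()/(np.pi/2))
if __name__=="__main__": tell(*map(float,sys.argv[1:]))
E
python3 go.py .49 .158 .235 1.51
```

```text
t 1.6 ee [0.3584 0.3011 0.2894] yang 1.5104690057186003 q [ 0.6993  0.1637  0.0021  1.4089 -0.001   0.7596] F [ 0.782   0.8434 -0.1614] tau [0.037  0.022  0.0206] open 0.0004285586283124523 tips 0.022
slide [-0.6997 -0.6745  0.1631] rot [-0.0003  0.0006  0.0003]
```

Request:
{"api": "carry_out", "payload": {"slide": [[-0.2,-0.2,0],[-0.4,-0.4,0],[-0.7,-0.675,0.1],[-0.7,-0.675,0.16],[-0.7,-0.675,0.16]], "rot": [[0,0,0],[0,0,0],[0,0,0],[0,0,0],[0,0,0]]}}

```text
t: 2.1
ee_pos: [0.49, 0.1564, 0.2543]
eef_rot: [-0.102, -3.137, 0.004]
wrist_force: [-0.2, 0.7, -0.6]
opening: -0.0001
grip_force: 0.0
```

Request:
{"api": "carry_out", "payload": {"slide": [[0,0,0.07],[0,0,0.14],[0,0,0.21],[0,0,0.28],[0,0,0.35],[0,0,0.42],[0,0,0.46],[0,0,0.48]], "rot": [[0,0,0],[0,0,0],[0,0,0],[0,0,0],[0,0,0],[0,0,0],[0,0,0],[0,0,0]]}}

```text
t: 2.9
ee_pos: [0.4876, 0.161, 0.1608]
eef_rot: [-0.09, -3.139, 0.0]
wrist_force: [-0.2, 0.1, 1.0]
opening: -0.0001
grip_force: 0.7
```

```bash
python3 go.py .49 .158 .137 1.51
```

```text
t 2.9 ee [0.4876 0.161  0.1608] yang 1.5131667683076915 q [ 0.3187  0.327  -0.126   1.1189  0.0003  0.3763] F [-0.1865  0.0927  1.0104] tau [0.0831 0.2578 0.0287] open -0.0001425847772324733 tips 0.022
slide [-0.013  -0.0141  0.0092] rot [-0.0001 -0.0008  0.002 ]
```

Request:
{"api": "carry_out", "payload": {"slide": [[0,0,0.01],[0,0,0.02],[0,0,0.03],[0,0,0.03]], "rot": [[0,0,0],[0,0,0],[0,0,0],[0,0,0]]}}

```text
t: 3.3
ee_pos: [0.4882, 0.1609, 0.1589]
eef_rot: [0.091, 3.138, 0.002]
wrist_force: [-8.0, -2.2, 18.4]
opening: -0.0003
grip_force: 9.4
```

Request:
{"api": "carry_out", "payload": {"slide": [[0,0,-0.1],[0,0,-0.3],[0.25,0.25,-0.5],[0.5,0.5,-0.5],[0.5,0.5,-0.5],[0.5,0.5,-0.5]], "rot": [[0,0,0],[0,0,0],[0,0,0],[0,0,0],[0,0,0],[0,0,0]], "fingers": 0.2}}

```text
t: 3.9
ee_pos: [0.3918, 0.2703, 0.2574]
eef_rot: [0.08, 3.138, 0.006]
wrist_force: [0.8, -0.1, -0.2]
opening: 0.0342
grip_force: 0.0
```

```bash
cat > look.py <<'E'
from fit import *
import sys
cam=sys.argv[1]; im,d,info=snap(cam)
Q,c,n,ang,P,hsv=fit(im,d,info)
print("panel c",c,"ang",ang,len(Q), "n",n)
y0,ang_yaw=np.array([.51,.075,.14]),.0955
ax=np.array([np.cos(ang_yaw),np.sin(ang_yaw)]);ay=np.array([-ax[1],ax[0]])
def rep(mask,name):
    Y=P[mask]; xy=Y[:,:2].astype(np.float32)
    r=cv2.minAreaRect(xy); m=xy.mean(0); s=np.linalg.svd(xy-m,full_matrices=False)[2][0]; s*=np.sign(s[1])
    print(name,len(Y),"mean",m,"z",np.median(Y[:,2]),"rect",r,"cw from ay",np.arctan2(s@ax,s@ay),"heading",np.arctan2(s[1],s[0]))
near=(np.linalg.norm(P[...,:2]-y0[:2],axis=-1)<.065)&(P[...,2]>.12)&(P[...,2]<.17)&(d>0)
rep(near&(hsv[...,0]>15)&(hsv[...,0]<38)&(hsv[...,1]>120)&(hsv[...,2]>70),"yellow")
rep(near&(P[...,2]>.147),"dialtop")
for k in("fastener_top","finger_slot"):
    for q in viewer.tip_of(cam,k)[:1]: print(k,q["p"],q["centre"],world(info,d,q["centre"]))
u=np.linalg.inv(info["cam_to_world"])@np.r_[.51,.075,.15,1]; uv=np.array(info["camera_matrix"])@(u[:3]/u[2]); a,b=int(uv[0]),int(uv[1])
cv2.imwrite(sys.argv[2],cv2.resize(im[max(b-60,0):b+60,max(a-80,0):a+80,::-1],(640,480),interpolation=cv2.INTER_CUBIC))
E
python3 look.py top pics/b.png; python3 go.py .51 .075 .2 1.51
```

```text
panel c [0.5757 0.0837 0.1382] ang 0.007900170233358712 4400 n [-0.0077 -0.0015  1.    ]
yellow 313 mean [0.5119 0.078 ] z 0.1408830005935542 rect ((0.5115678906440735, 0.07842214405536652), (0.03727487847208977, 0.07474297285079956), 0.026929030194878578) cw from ay 0.15609013773924013 heading 1.5102062
dialtop 438 mean [0.5122 0.0769] z 0.15353100660733388 rect ((0.5167959332466125, 0.07704940438270569), (0.09346259385347366, 0.08298011869192123), 0.4647858738899231) cw from ay -1.4299148669735067 heading 3.0962112
fastener_top 0.9 [209.7, 246.9] [0.5187 0.0761 0.1414]
finger_slot 0.65 [210.4, 243.3] [0.5166 0.0865 0.1404]
t 4.05 ee [0.3945 0.2665 0.2556] yang 1.5134248907304468 q [ 0.5945  0.1914 -0.0518  1.3265 -0.0007  0.6519] F [ 0.8197 -0.0321  0.0494] tau [-0.0317 -0.0105 -0.0005] open 0.03425298860430665 tips 0.022
slide [-0.6311 -0.9227  0.169 ] rot [0.0001 0.0009 0.0022]
```

View pics/b.png

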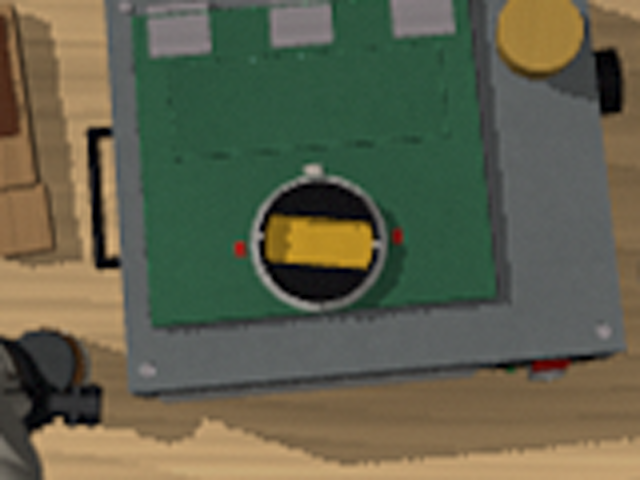

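The panel is flat and shut. The dial is centred at crop pixel (318,240), with its slot level and about 0.16 rad clockwise of the red marks.

Request:
{"api": "carry_out", "payload": {"slide": [[-0.2,-0.3,0],[-0.4,-0.55,0],[-0.64,-0.913,0.1],[-0.64,-0.913,0.29],[-0.64,-0.913,0.29],[-0.64,-0.913,0.29],[-0.64,-0.913,0.29]], "rot": [[0,0,0],[0,0,0],[0,0,0],[0,0,0],[0,0,0],[0,0,0],[0,0,0]], "fingers": 0.34}}

```text
t: 4.75
ee_pos: [0.5114, 0.0743, 0.1962]
eef_rot: [-0.099, -3.137, 0.001]
wrist_force: [-0.0, 0.2, -0.6]
opening: 0.0282
grip_force: 0.0
```

```bash
python3 go.py .5115 .077 .144 1.51
python3 - <<'E'
from h import *
im,d,i=snap("wrist"); cv2.imwrite("pics/w.png",im[:,:,::-1])
E
```

```text
t 4.75 ee [0.5114 0.0743 0.1962] yang 1.5078740972226972 q [ 0.1442  0.3071 -0.0568  1.2095  0.0001  0.2071] F [-0.0275  0.1656 -0.6492] tau [0.0217 0.033  0.0073] open 0.028170485035395026 tips 0.022
slide [-0.0001  0.0137  0.1511] rot [-0.0003 -0.0016 -0.0014]
```

View pics/w.png

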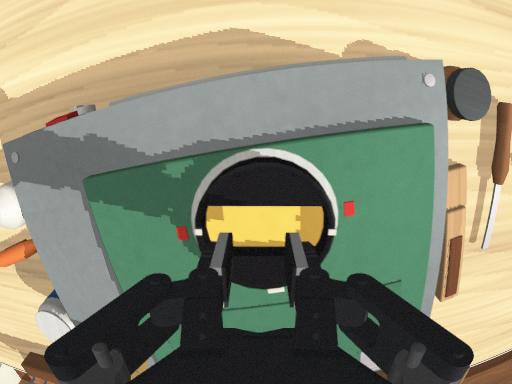

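The wrist view shows the fingertips at about (225,240) and (295,240), lined up along the yellow slot, which is centred at (266,226). I'll descend.

Request:
{"api": "carry_out", "payload": {"slide": [[0,0.01,0.04],[0,0.01,0.08],[0,0.01,0.12],[0,0.01,0.145],[0,0.01,0.145]], "rot": [[0,0,0],[0,0,0],[0,0,0],[0,0,0],[0,0,0]]}}

```text
t: 5.3
ee_pos: [0.5106, 0.0789, 0.1673]
eef_rot: [-0.09, -3.138, 0.001]
wrist_force: [0.9, 0.3, -0.7]
opening: 0.0281
grip_force: 0.0
```

Request:
{"api": "carry_out", "payload": {"slide": [[0,0,0.015],[0,0,0.015],[0,0,0.015],[0,0,0.015],[0,0,0.015],[0,0,0.015],[0,0,0.015],[0,0,0.015]], "rot": [[0,0,0.08],[0,0,0.16],[0,0,0.24],[0,0,0.32],[0,0,0.4],[0,0,0.48],[0,0,0.56],[0,0,0.64]]}}

```text
t: 6.1
ee_pos: [0.5125, 0.0782, 0.1656]
eef_rot: [1.598, 2.702, -0.0]
wrist_force: [1.9, -0.2, -1.0]
opening: 0.0284
grip_force: 3.9
```

```bash
python3 go.py .5115 .077 .142 -.06
```

```text
t 6.1 ee [0.5125 0.0782 0.1656] yang 0.5023927627002265 q [ 0.1523  0.3299 -0.1083  1.1305 -0.0017  1.2207] F [ 1.9144 -0.2043 -1.0306] tau [-0.3747 -0.4696  0.1936] open 0.0283820579731236 tips 0.022
slide [-0.0028 -0.0072  0.0082] rot [0.0012 0.0012 0.358 ]
```

Request:
{"api": "carry_out", "payload": {"slide": [[0,-0.005,0],[0,-0.005,0],[0,-0.005,0],[0,-0.005,0],[0,-0.005,0],[0,-0.005,0]], "rot": [[0,0,0.08],[0,0,0.16],[0,0,0.24],[0,0,0.32],[0,0,0.4],[0,0,0.44]]}}

```text
t: 6.7
ee_pos: [0.5123, 0.0779, 0.1658]
eef_rot: [2.417, 2.002, 0.004]
wrist_force: [3.4, -2.4, -4.0]
opening: 0.0282
grip_force: 4.9
```

```bash
python3 go.py .5115 .077 .142 -.06
```

```text
t 6.7 ee [0.5123 0.0779 0.1658] yang -0.1871483394597248 q [ 0.1517  0.3283 -0.1103  1.1286 -0.0015  1.9097] F [ 3.416  -2.3678 -3.9504] tau [-0.2704 -0.8227  0.1658] open 0.02815068577730025 tips 0.022
slide [-0.0053 -0.003   0.0088] rot [ 0.0024  0.0003 -0.0809]
```

Request:
{"api": "carry_out", "payload": {"slide": [[0,0,0],[0,0,0],[0,0,0],[0,0,0]], "rot": [[0,0,0.03],[0,0,0.06],[0,0,0.09],[0,0,0.09]]}}

```text
t: 7.1
ee_pos: [0.5118, 0.0779, 0.1658]
eef_rot: [2.548, 1.833, 0.002]
wrist_force: [2.5, -2.3, -0.8]
opening: 0.028
grip_force: 20.1
```

```bash
python3 go.py .5115 .077 .142 -.06
```

```text
t 7.1 ee [0.5118 0.0779 0.1658] yang -0.32347442142840066 q [ 0.1519  0.3281 -0.1106  1.1296 -0.0017  2.0462] F [ 2.4591 -2.3167 -0.7858] tau [-0.5285 -0.726   0.6955] open 0.028039398559873432 tips 0.022
slide [-0.0045  0.0001  0.009 ] rot [ 0.0019  0.0005 -0.1677]
```

Torque has jumped to 0.70 N m, so the fastener is on its stop. I'll relax the turn, lift out and check.

Request:
{"api": "carry_out", "payload": {"slide": [[0,0,0],[0,0,0],[0,0,-0.1],[0,0,-0.3],[0,0,-0.5],[0,0,-0.5]], "rot": [[0,0,-0.06],[0,0,-0.14],[0,0,-0.14],[0,0,-0.14],[0,0,-0.14],[0,0,-0.14]]}}

```text
t: 7.7
ee_pos: [0.5133, 0.0789, 0.2715]
eef_rot: [2.331, 2.098, 0.015]
wrist_force: [1.3, 0.1, 0.7]
opening: 0.0283
grip_force: 0.0
```

Request:
{"api": "carry_out", "payload": {"slide": [[-0.2,-0.2,-0.1],[-0.4,-0.4,-0.1],[-0.6,-0.6,-0.1],[-0.8,-0.7,-0.1],[-0.8,-0.7,-0.1],[-0.8,-0.7,-0.1],[-0.8,-0.7,-0.1]], "rot": [[0,0,0],[0,0,0],[0,0,0],[0,0,0],[0,0,0],[0,0,0],[0,0,0]]}}

```text
t: 8.4
ee_pos: [0.3546, -0.0662, 0.2853]
eef_rot: [2.336, 2.1, 0.002]
wrist_force: [0.9, 0.3, -0.1]
opening: 0.0282
grip_force: 0.0
```

```bash
python3 look.py top pics/c.png; python3 go.py .51 .075 .2 1.51
```

```text
panel c [0.5753 0.0839 0.1382] ang 0.007233603644376865 4276 n [-0.0072 -0.0008  1.    ]
yellow 320 mean [0.5118 0.0779] z 0.14122111389327063 rect ((0.5117233395576477, 0.07761777937412262), (0.0774545818567276, 0.035365164279937744), 5.297484874725342) cw from ay 1.5698590315561802 heading 0.0964373
dialtop 427 mean [0.5122 0.0769] z 0.153442941319212 rect ((0.5136816501617432, 0.07704956829547882), (0.08694015443325043, 0.08308850973844528), 0.7042158246040344) cw from ay 0.004617528160270117 heading 1.6616788
fastener_top 0.89 [213.4, 245.5] [0.5081 0.08   0.1395]
finger_slot 0.67 [209.8, 243.7] [0.5184 0.0853 0.1405]
t 8.55 ee [ 0.3552 -0.0656  0.2851] yang -0.10371169700734585 q [-0.1829 -0.05   -0.2383  1.3829  0.0004  1.4916] F [ 0.236  -0.4907 -1.1284] tau [-0.007   0.0351 -0.0459] open 0.028224094322136687 tips 0.022
slide [0.7792 0.6973 0.3156] rot [ 0.     -0.0004 -1.0273]
```

View pics/c.png

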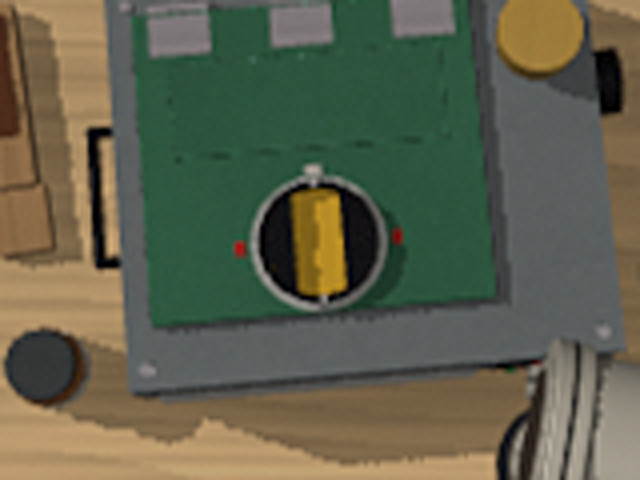

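The slot at (318,240) now runs front to back and points at the white mark at (313,172), a turn of 1.570 rad. The panel is flat, and the tin and jar haven't moved.

```bash
python3 -c "
from rig import ctrl
print(ctrl.job_done())"
```

```text
the job is handed in; nothing more can be done
None
```

The green panel is pushed shut and its fastener turned clockwise to the stop (about 1.57 rad measured), so the panel is locked; the job was handed in at about 8.6 s with the arm clear, and no verdict was returned.

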